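# Fetch the orange disc rack from the drawer and weigh it

### The arm

A 6-joint arm with a two-finger parallel gripper is mounted at the origin on the work surface. World frame = base frame: x ahead of the robot, y to its left, z up, the work surface at z = 0. Lengths are in m, angles in rad, forces in N, time in s.
With the tool pointing down it reaches from about 0.375 to 0.925 m from the base axis. Payload 5.7 kg.
Tool frame: the origin (TCP) lies between the finger pads; the fingertips stand manip.tip_reach ahead of it and the grasp point (between the pads) lies 11 mm behind it (manip.tip_reach is the distance from the TCP to the fingertips, in m); z points along the fingers, y is the line along which they close (so a half turn about z gives the same grasp; the last joint's range is limited). The gripper opens to 85 mm and grips with 20 to 120 N. Pads are 22 mm wide; open, the fingers measure 114 mm over their backs; the gripper's body (76 mm by 85 mm) begins 54 mm behind the grasp point. The pads swing forward as they close: fully open they stand 13 mm farther back than shut.
Start: joints at [1.038, 0.359, 1.51, -0, 1.272, -0.115], TCP at [0.243, 0.548, 0.239] pointing down, gripper open.
Joint ranges: [-2.97, 2.97], [-1.01, 2.36], [0.21, 2.38], [-0.96, 4.11], [0.2, 2.71], [-2.98, 2.98]. Speed limits (rad/s): [2.39, 2.39, 3.14, 3.14, 3.14, 3.14].

### API

Orientations are given as a unit quaternion [w, x, y, z].
In Python, from rig import manip gives the robot as it stands.
- The arm moves only by the tool step_arm, never from a script. Its argument "increments" is a list of rows, each a list of 3 entries, a list of its own where there are three numbers: the turn, a rotation vector about the world's x, y, z in rad, then the shift along the world's x, y, z in mm, then the finger opening in mm, from 0 to 85.4. A call has exactly 5 rows; each row is the pose to reach, as a shift and turn from the pose commanded when the call began; what a row does not reach only later rows make up. A row lasts 1/12 s, in which the tool goes at most 41.7 mm and 7.16 degrees, less where a joint would pass 70% of its speed; a pose out of reach is approached as far as the arm can. A call with a gripper value outside its range is refused whole. The fingers move at their own pace and stop on an object; "grip_force" is the grip in N (left out, the last holds). Time passes only in rows, so rows that repeat a pose let the fingers close, or fill a call up. It gives the time, the measured TCP pose, the force, the opening and the grip force at its end, in the units of the state.
- manip.observe(): the state, without advancing time (a new reading comes with each control period).
- manip.read_camera(name): name is "scene" or "top" or "wrist"; returns a dict with "image" (384x512x3 uint8, red, green, blue), "range_z" (384x512 float32, m along the optical axis (not along the pixel's ray), 0 where there is no reading), "fov_y" (degrees; the focal length in pixels is half the picture's height over the tangent of half this angle, whatever the lens; pixels are square), "cx", "cy" (the principal point, pixels), "k1" (the pictures are not rectified: a ray, as slopes to the right and down, at radius r is drawn at 1 + k1 r^2 times it, then the intrinsics apply), "R" (3x3) and "t" (3): a world point X has camera coordinates R X + t. Camera axes: x right, y down, z forward; pixel columns grow to the right and rows downward; lengths in m; the calibration is good to about 2 mm. A picture is of the moment at which its call begins.
- manip.close_job(): hands the job in; it is judged then, once.
Trained networks look in a picture, given as the dict that the camera call returned (one of the last four; its "shot" number tells which), for a name from the list of things; names that differ only in an ending like _2 or _b are one class to them, and where a whole thing is asked for, a point or a joint stands for the part that bears it (a point fixed in the world has none). Each returns a list of dicts, best first, with "p" (0 to 1); they miss things now and then, are a little off and sometimes report something else, mostly with a low value. They report only what shows in the picture. A call takes as long as a camera call.
- manip.outline_of(picture, query): "region" (384x512 bool, what is visible of it).
- manip.pinpoint(picture, query): "xyz" ([x, y, z] in m, in world coordinates, good to about 4 mm: a listed point, or the origin of a listed thing).
The state is a dict: "t": time; "qpos": joint angles; "dq": joint speeds; "joint_efforts": joint torques, N m; "ee_pos": TCP position; "tool_rot": TCP orientation; "wrist_force": force on the tool from outside, world axes, zero at the start; "ft_torque": the same for the moment, N m; "finger_gap": opening from 0.0 (shut) to 1.0 (fully open); "grasp_force": force on a finger pad.
Only numpy, scipy, OpenCV 4.12 (cv2) and the standard library are available. Lean on these libraries where they do the work, as an engineer would, in place of code of your own. Each camera call takes 0.05 s, during which the arm holds its last target. There are 200 camera calls.

### The job

Pull the drawer of the small chest open all the way by its red handle, coming in at a slant under the bead rail, and lift out the rack of orange counting discs. Set it down gently, not dropped, in the empty pan of the balance so that this pan sinks; it should stand upright near the middle of the pan. Leave the drawer open with the rack of blue discs in it, the stone in its pan and everything else where it is.

Things in the scene. Friction and masses are not known exactly. Their poses are not given: they have to be found in the camera images.
- handle (a point): Grip point of the drawer's red handle, a tab 18 mm wide (y), 30 mm high (z), standing 40 mm out of the white drawer face. The point is on its centre line, 26 mm out from the face, 64 mm above the table. Axes are the chest's: the face looks to -x, the drawer slides out to -x, z up. Pinch across y.
- rail (a point): Middle of the fixed bead rail: steel rod 10 mm thick along y, 48 mm above the shut drawer's handle point, 30 mm out from the face, barring a straight-down approach. Fingers pointing down and to +x, about 40 degrees from vertical, pass in front and below. 20 mm beads over 50 mm from the middle. Chest top: 120 mm above table, 250 mm wide, overhangs the face 12 mm. Axes as the handle.
- drawer (a joint): How far the drawer is out, m: 0 shut, 0.18 at the stop (it starts nearly shut). Slides with about 2 N of friction, more when fast; stays where left.
- drawer_floor (a point): Point on the drawer's inner floor, 50 mm behind the outer drawer face, half-way across; moves with the drawer. The floor is 34 mm above the table, 200 mm wide (y) between side walls that rise 32 mm above it; the face rises 67 mm above it and is 14 mm thick. Axes as the handle.
- orange_rack_center (a point): Centre (half-way up) of the rack with eight orange acrylic discs standing in a row between two wooden ends: outwardly a block 90 mm long (its x), 40 mm wide (its y), 44 mm high (its z), about 0.18 kg. Loose in one half of the drawer, long side roughly along the slide. Grasp across its y.
- blue_rack_center (a point): The same rack with blue discs, in the other half of the drawer, about 96 mm away centre to centre. Stays there.
- pan_right (a point): Middle of the inner floor of the balance's empty wooden pan, inside 120 mm (x) by 102 mm (y), rim 9 mm above the floor, 5 mm thick. x across the beam, y along the beam to the other pan, z up; they tip with the beam. 113 mm above the table when level, 12 mm higher when raised. Sinks under about 1 N. Nothing above it.
- pan_left (a point): Middle of the inner floor of the other, like pan, 230 mm along the beam, holding the stone.
- beam (a joint): Tip of the balance beam, rad: 0 level, +0.1 at the stop with the stone's pan down (as it starts), -0.1 at the stop with the other pan down. Damped; the orange rack is heavier than the stone.
- stone: Grey stone paperweight, round, 58 mm across, 21 mm high, loose in the left pan; origin under its middle. Stays there.
- bowl: Copper bowl of beads, 110 mm across, 45 mm high, loose on the table; origin under its middle. Leave.
- stacker: Blue wooden pyramid stacker, 96 mm across, 115 mm high, loose on the table; origin under its middle. Leave.
- discs: Pile of four orange discs 64 mm across, 32 mm high, on the table (one piece); origin under its middle. Leave.
- jar: Glass jar 72 mm across, 100 mm high, on the table; origin under its middle. Leave.

How it is judged:
By the outcome, as a careful person would: the job done as asked, in the order asked, and still so for the second after the job is handed in, with the robot touching nothing.
It also fails if it takes over 56 s, if anything falls off the work surface, if the arm or the gripper's body presses on something with over 40 N, if the wrist force passes 120 N, or if a joint passes its speed limit or range.

## Working session

There is one attempt and no reset: what is moved stays moved. The work goes in short steps, Python scripts to look and compute and a tool call to move; the robot and the scene stay as the last step left them, time stands still between calls to the robot, and variables do not carry over. Pictures are saved under pics/ and viewed, at most 10 in all, crops included, and the job is handed in when it is done.

Besides the shell and the picture viewer there is one more tool, called after "Request:" as name(argument=value, ...), one argument or row to a line, values as JSON. step_arm: Moves the arm, as the interface text tells. Its arguments: {"type":"object","properties":{"increments":{"type":"array"},"grip_force":{"type":"number"}},"required":["increments"]}

```bash
mkdir -p pics; ls
cat > h.py <<'E'
import numpy as np, cv2
from rig import manip
from scipy.spatial.transform import Rotation as Ro
def snap(cam,fn=None):
    p=manip.read_camera(cam)
    if fn: cv2.imwrite('pics/'+fn,cv2.cvtColor(p['image'],cv2.COLOR_RGB2BGR))
    return p
def pts(p,mask=None):
    H,W=p['range_z'].shape; f=H/2/np.tan(np.radians(p['fov_y'])/2)
    v,u=np.nonzero((p['range_z']>0)&(mask if mask is not None else True))
    K=np.array([[f,0,p['cx']],[0,f,p['cy']],[0,0,1]])
    n=cv2.undistortPoints(np.stack([u,v],1).astype(float)[:,None],K,np.array([p['k1'],0,0,0.])) [:,0]
    z=p['range_z'][v,u][:,None]
    return (np.hstack([n*z,z])-p['t'])@p['R'],u,v
def st():
    s=manip.observe(); print(round(s['t'],2),'pos',np.round(s['ee_pos'],4),'q',np.round(s['qpos'],3),'rot',np.round(s['tool_rot'],4),'F',np.round(s['wrist_force'],1),'gap',round(s['finger_gap'],3),'gf',s['grasp_force'])
E
python3 - <<'E'
from h import *
st(); print('tip',manip.tip_reach)
for c in ('scene','top','wrist'):
    p=snap(c,c+'0.png'); print(c,-p['R'].T@p['t'])
    for n in ['handle','rail','drawer_floor','orange_rack_center','blue_rack_center','pan_right','pan_left','stone','bowl','stacker','discs','jar']:
        r=manip.pinpoint(p,n)
        if r: print(n,[(np.round(x['xyz'],3).tolist(),round(x['p'],2)) for x in r[:2]])
a=cv2.imread('pics/scene0.png');b=cv2.imread('pics/top0.png')
cv2.imwrite('pics/both.png',cv2.resize(np.hstack([a,b]),(800,300)))
E
```

```text
pics
0.0 pos [0.2431 0.5478 0.2385] q [ 1.038  0.359  1.511 -0.     1.273 -0.115] rot [-3.000e-04  2.074e-01  9.783e-01 -9.000e-04] F [ 0.1 -0.8 -0.2] gap 0.998 gf 0.0
tip 0.008
scene [1.28378586 0.94623683 0.93157528]
rail [([0.625, -0.259, 0.109], 0.66)]
pan_right [([0.448, 0.133, 0.126], 0.61), ([0.727, 0.322, -0.002], 0.54)]
pan_left [([0.423, 0.359, 0.101], 0.83)]
stone [([0.434, 0.36, 0.103], 0.52)]
bowl [([0.736, 0.171, -0.002], 0.87)]
stacker [([0.728, 0.324, -0.004], 0.8), ([0.569, -0.509, 0.001], 0.2)]
discs [([0.726, 0.04, -0.005], 0.85)]
jar [([0.569, -0.514, 0.001], 0.54)]
top [ 0.53653715 -0.05531929  1.37925116]
handle [([0.624, -0.254, 0.063], 0.57)]
rail [([0.622, -0.257, 0.112], 0.61)]
pan_right [([0.446, 0.133, 0.126], 0.96)]
pan_left [([0.422, 0.358, 0.102], 0.98)]
stone [([0.437, 0.363, 0.098], 0.53)]
bowl [([0.731, 0.172, 0.003], 0.77)]
stacker [([0.725, 0.315, 0.002], 0.81)]
discs [([0.727, 0.049, -0.003], 0.81)]
jar [([0.572, -0.513, -0.004], 0.86), ([0.623, -0.256, 0.063], 0.42)]
wrist [0.17136513 0.58101327 0.37531519]
```

View pics/both.png

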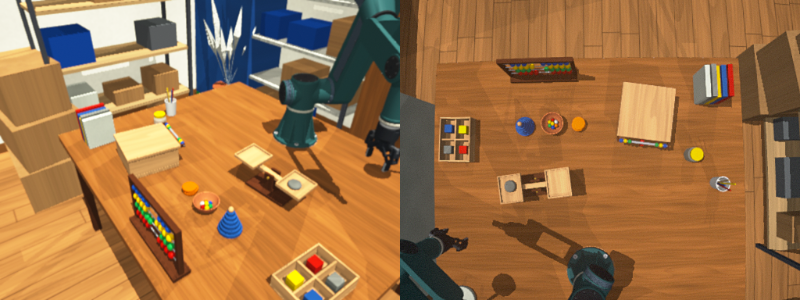

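The scene and top views show the chest (top view around 645,110), with its beaded rail along the front edge. The balance is at (535,185), with the stone in the left pan and the right pan empty. Next I need the chest's yaw.

Run:
```python
from h import *
p=snap('top'); X,u,v=pts(p)
m=(X[:,2]>.113)&(X[:,2]<.127)&(X[:,0]>.55)&(X[:,0]<1.)&(abs(X[:,1]+.25)<.22)
T=X[m]; uu=u[m];vv=v[m]
import collections
rgb=p['image'][vv,uu].astype(int); wood=(rgb[:,0]>150)&(rgb[:,1]>120)
r=cv2.minAreaRect(T[wood][:,:2].astype(np.float32)*1000); print('top',r,cv2.boxPoints(r).round(0).tolist(),T[wood][:,2].mean())
# rail / handle points in chest front
m=(X[:,2]>.04)&(X[:,2]<.14)&(X[:,0]>.56)&(X[:,0]<.68)&(abs(X[:,1]+.25)<.16)
q=(X[:,2]>.09)&m
c=p['image'][v,u].astype(int)
red=m&(c[:,0]>120)&(c[:,1]<70)&(c[:,2]<70)
print('red',np.c_[X[red].round(3),u[red],v[red]][:40].tolist())
im=cv2.cvtColor(p['image'],cv2.COLOR_RGB2BGR)[90:220,240:420]
s=snap('scene'); im2=cv2.cvtColor(s['image'],cv2.COLOR_RGB2BGR)[140:240,130:260]
cv2.imwrite('pics/c1.png',np.hstack([cv2.resize(im,(400,300),interpolation=2),cv2.resize(im2,(390,300),interpolation=2)]))
for n in ('drawer','handle'):
  for x in manip.outline_of(p,n)[:2]:
    Y,_,_=pts(p,x['region']); print(n,x['p'],x['region'].sum(),Y.mean(0) if len(Y) else 0, np.argwhere(x['region']).mean(0))
# pans
for n in('pan_right','pan_left'):
  for x in manip.outline_of(p,n)[:1]:
    Y,_,_=pts(p,x['region']); r=cv2.minAreaRect(Y[:,:2].astype(np.float32)*1000); print(n,x['p'],r,Y[:,2].min(),Y[:,2].max())
```

```text
top ((753.5685424804688, -276.2423095703125), (248.94686889648438, 284.14166259765625), 81.65176391601562) [[595.0, -379.0], [876.0, -420.0], [912.0, -174.0], [631.0, -132.0]] 0.11898358272753974
red [[0.642, -0.253, 0.076, 308.0, 178.0], [0.642, -0.257, 0.076, 309.0, 178.0], [0.639, -0.256, 0.108, 310.0, 178.0], [0.64, -0.252, 0.057, 307.0, 179.0], [0.638, -0.253, 0.075, 308.0, 179.0], [0.638, -0.257, 0.074, 309.0, 179.0], [0.638, -0.26, 0.081, 310.0, 179.0], [0.638, -0.264, 0.078, 311.0, 179.0], [0.638, -0.268, 0.075, 312.0, 179.0], [0.636, -0.252, 0.059, 307.0, 180.0], [0.635, -0.253, 0.075, 308.0, 180.0], [0.634, -0.256, 0.08, 309.0, 180.0], [0.634, -0.26, 0.077, 310.0, 180.0], [0.634, -0.264, 0.079, 311.0, 180.0], [0.634, -0.267, 0.084, 312.0, 180.0], [0.616, -0.249, 0.074, 307.0, 185.0], [0.616, -0.252, 0.082, 308.0, 185.0], [0.616, -0.256, 0.081, 309.0, 185.0], [0.616, -0.26, 0.075, 310.0, 185.0], [0.616, -0.264, 0.076, 311.0, 185.0], [0.612, -0.248, 0.079, 307.0, 186.0], [0.612, -0.252, 0.081, 308.0, 186.0], [0.612, -0.256, 0.078, 309.0, 186.0], [0.612, -0.26, 0.077, 310.0, 186.0], [0.612, -0.264, 0.073, 311.0, 186.0], [0.608, -0.26, 0.076, 310.0, 187.0]]
pan_right 0.73 ((428.9940185546875, 256.8798828125), (149.5448760986328, 365.554931640625), 5.718363285064697) -0.0069280156951112785 0.14153348121770695
pan_left 0.86 ((427.1597595214844, 267.5836486816406), (150.6961669921875, 386.70196533203125), 6.089138507843018) -0.006737893278250556 0.14153348121770695
```

View pics/c1.png

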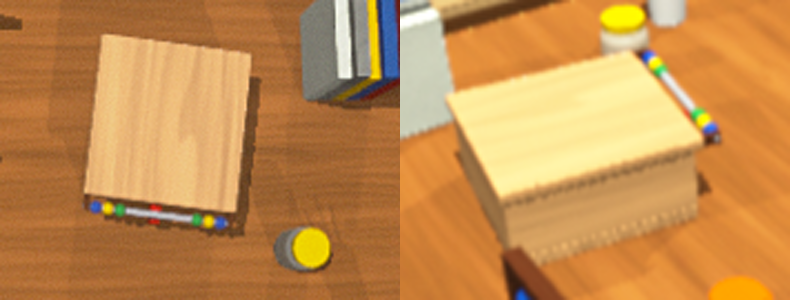

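The chest is turned −8.35° (front edge measured, 250 mm wide as given). The handle is at about (0.622, −0.256, 0.064). I'll travel to a pre-grasp pose with a 40° slant.

Request:
step_arm(
  increments=[
    [[0,0,0.054],[20,-30,7],85],
    [[0,0,0.109],[40,-60,14],85],
    [[0,0,0.163],[60,-90,21],85],
    [[0,0,0.218],[80,-120,28],85],
    [[0,0,0.272],[100,-150,35],85],
  ],
)

```text
t: 2.67
ee_pos: [0.344, 0.397, 0.2746]
tool_rot: [0.0, 0.071, 0.997, -0.0]
wrist_force: [0.8, -0.8, 0.5]
finger_gap: 0.999
grasp_force: 0.0
```

Request:
step_arm(
  increments=[
    [[0,0,0],[16,-34,0],85],
    [[0,0,0],[32,-68,0],85],
    [[0,0,0],[48,-102,0],85],
    [[0,0,0],[64,-136,0],85],
    [[0,0,0],[80,-170,0],85],
  ],
)

```text
t: 3.08
ee_pos: [0.4239, 0.2267, 0.2745]
tool_rot: [0.0, 0.073, 0.997, 0.0]
wrist_force: [0.7, -0.2, -0.0]
finger_gap: 0.993
grasp_force: 0.0
```

Request:
step_arm(
  increments=[
    [[-0.01,-0.069,0],[12,-36,0],85],
    [[-0.02,-0.138,0],[24,-72,0],85],
    [[-0.03,-0.207,0],[36,-108,0],85],
    [[-0.041,-0.276,0],[48,-144,0],85],
    [[-0.051,-0.345,0],[60,-180,0],85],
  ],
)

```text
t: 3.5
ee_pos: [0.4839, 0.0467, 0.275]
tool_rot: [0.175, 0.071, 0.982, -0.013]
wrist_force: [0.7, -0.1, -0.8]
finger_gap: 0.995
grasp_force: 0.0
```

Request:
step_arm(
  increments=[
    [[-0.01,-0.069,0],[8,-34,-8],85],
    [[-0.02,-0.138,0],[16,-68,-16],85],
    [[-0.03,-0.207,0],[24,-102,-24],85],
    [[-0.041,-0.276,0],[32,-136,-32],85],
    [[-0.051,-0.345,0],[40,-170,-40],85],
  ],
)

```text
t: 3.92
ee_pos: [0.5167, -0.0755, 0.2425]
tool_rot: [0.309, 0.064, 0.949, -0.012]
wrist_force: [1.2, 1.2, -0.1]
finger_gap: 0.996
grasp_force: 0.0
```

Request:
step_arm(
  increments=[
    [[0,0,0],[5,-25,-15],60],
    [[0,0,0],[10,-50,-30],60],
    [[0,0,0],[15,-75,-45],60],
    [[0,0,0],[20,-100,-60],60],
    [[0,0,0],[26,-125,-84],60],
  ],
)

```text
t: 4.33
ee_pos: [0.5453, -0.1986, 0.1637]
tool_rot: [0.303, 0.068, 0.951, -0.011]
wrist_force: [0.7, 0.1, 0.4]
finger_gap: 0.702
grasp_force: 0.0
```

```bash
cat >> h.py <<'E'
YAW=np.radians(-8.35)
cx=np.array([np.cos(YAW),np.sin(YAW),0]); cy=np.array([-np.sin(YAW),np.cos(YAW),0])
def Rtool(tilt):  # tool down, tilted towards +chest x, y along chest y
    z=np.sin(tilt)*cx-np.cos(tilt)*np.array([0,0,1]); return np.stack([np.cross(cy,z),cy,z],1)
def delta(pos,R):
    s=manip.observe(); w,x,y,zz=s['tool_rot']; R0=Ro.from_quat([x,y,zz,w])
    print('rotvec',(Ro.from_matrix(R)*R0.inv()).as_rotvec().round(3),'shift mm',((np.array(pos)-s['ee_pos'])*1e3).round(1))
E
python3 - <<'E'
from h import *
st()
p=snap('wrist','w1.png'); t=snap('top')
for q in (p,t):
  for n in ('handle','rail'):
    print(n,[(np.round(x['xyz'],4).tolist(),round(x['p'],2)) for x in manip.pinpoint(q,n)[:2]])
X,u,v=pts(p); c=p['image'][v,u].astype(int)
red=(c[:,0]>110)&(c[:,1]<60)&(c[:,2]<60)&(X[:,2]<.1)&(X[:,2]>.03)&(X[:,0]>.58)
Y=X[red]; print(len(Y),Y.min(0),Y.max(0),np.median(Y,0)); L=(Y-[.622,-.256,.064]);
print('local x',np.percentile(L@cx,[2,50,98]),'local y',np.percentile(L@cy,[2,50,98]))
h=np.array([.622,-.256,.064]); R=Rtool(np.radians(40)); delta(h-.099*R[:,2],R); delta(h+.009*R[:,2],R)
E
```

```text
4.33 pos [ 0.5453 -0.1986  0.1637] q [-0.666  0.267  2.129  1.006  0.371 -2.98 ] rot [ 0.303   0.0682  0.9505 -0.0106] F [0.7 0.1 0.4] gap 0.702 gf 0.0
handle [([0.6273, -0.2582, 0.0678], 0.82)]
rail [([0.6239, -0.2576, 0.1133], 0.6)]
handle [([0.6286, -0.2549, 0.063], 0.56)]
rail [([0.6234, -0.2547, 0.1087], 0.7), ([0.4353, 0.3637, 0.0956], 0.62)]
1402 [ 0.61033787 -0.67181568  0.03044845] [0.99139361 0.16358315 0.09993742] [ 0.63202298 -0.25686963  0.06864854]
local x [-0.010587    0.01011653  0.30424067] local y [-0.37819507 -0.00130622  0.46060774]
rotvec [-0.029 -0.08  -0.019] shift mm [ 13.8 -50.8 -24.4]
rotvec [-0.029 -0.08  -0.019] shift mm [  82.5  -60.9 -107.1]
```

View pics/w1.png

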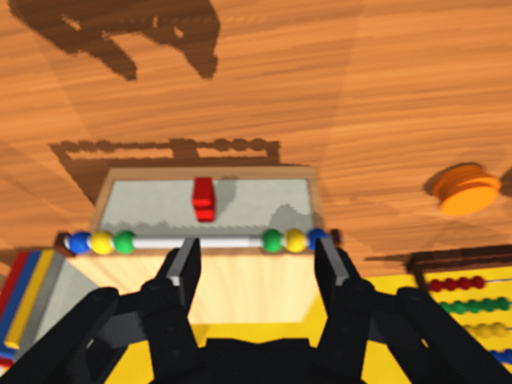

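The white drawer face with the red tab shows at (204,200), under the rail. Joint 6 is at its limit, so I'll flip the tool a half turn about its own axis. That gives the same grasp.

Request:
step_arm(
  increments=[
    [[0.069,-0.0074,-0.098],[-5,3,5],60],
    [[0.138,-0.0148,-0.196],[-10,6,10],60],
    [[0.207,-0.022,-0.294],[-15,9,15],60],
    [[0.276,-0.03,-0.392],[-20,12,20],60],
    [[0.345,-0.037,-0.49],[-20,12,20],60],
  ],
)

```text
t: 5.05
ee_pos: [0.5248, -0.1828, 0.1855]
tool_rot: [0.293, 0.344, 0.889, 0.08]
wrist_force: [0.1, -0.1, -0.4]
finger_gap: 0.701
grasp_force: 0.0
```

Request:
step_arm(
  increments=[
    [[0.069,-0.0074,-0.098],[0,0,0],60],
    [[0.138,-0.0148,-0.196],[0,0,0],60],
    [[0.207,-0.022,-0.294],[0,0,0],60],
    [[0.276,-0.03,-0.392],[0,0,0],60],
    [[0.345,-0.037,-0.49],[0,0,0],60],
  ],
)

```text
t: 5.47
ee_pos: [0.5254, -0.1834, 0.1851]
tool_rot: [0.257, 0.591, 0.747, 0.163]
wrist_force: [-0.3, -0.1, 0.5]
finger_gap: 0.704
grasp_force: 0.0
```

Request:
step_arm(
  increments=[
    [[0.069,-0.0074,-0.098],[0,0,0],60],
    [[0.138,-0.0148,-0.196],[0,0,0],60],
    [[0.207,-0.022,-0.294],[0,0,0],60],
    [[0.276,-0.03,-0.392],[0,0,0],60],
    [[0.345,-0.037,-0.49],[0,0,0],60],
  ],
)

```text
t: 5.88
ee_pos: [0.5254, -0.1834, 0.185]
tool_rot: [0.197, 0.786, 0.539, 0.232]
wrist_force: [0.4, 0.5, -0.3]
finger_gap: 0.703
grasp_force: 0.0
```

Request:
step_arm(
  increments=[
    [[0.069,-0.0074,-0.098],[0,0,0],60],
    [[0.138,-0.0148,-0.196],[0,0,0],60],
    [[0.207,-0.022,-0.294],[0,0,0],60],
    [[0.276,-0.03,-0.392],[0,0,0],60],
    [[0.345,-0.037,-0.49],[0,0,0],60],
  ],
)

```text
t: 6.3
ee_pos: [0.5254, -0.1834, 0.185]
tool_rot: [0.12, 0.91, 0.282, 0.28]
wrist_force: [0.6, 0.3, 0.7]
finger_gap: 0.7
grasp_force: 0.0
```

Request:
step_arm(
  increments=[
    [[0.069,-0.0074,-0.098],[0,0,0],60],
    [[0.138,-0.0148,-0.196],[0,0,0],60],
    [[0.207,-0.022,-0.294],[0,0,0],60],
    [[0.276,-0.03,-0.392],[0,0,0],60],
    [[0.345,-0.037,-0.49],[0,0,0],60],
  ],
)

```text
t: 6.72
ee_pos: [0.5254, -0.1834, 0.1851]
tool_rot: [0.033, 0.953, 0.0, 0.303]
wrist_force: [0.1, 0.1, 1.1]
finger_gap: 0.704
grasp_force: 0.0
```

Run:
```python
from h import *
st()
F=np.diag([-1,-1,1])
h=np.array([.626,-.2565,.064]); R=Rtool(np.radians(40))@F; delta(h-.099*R[:,2],R); print(-.0+108*R[:,2])
```

```text
6.72 pos [ 0.5254 -0.1834  0.1851] q [-0.668  0.192  2.156  0.917  0.398  0.113] rot [3.280e-02 9.525e-01 3.000e-04 3.026e-01] F [0.1 0.1 1.1] gap 0.704 gf 0.0
rotvec [ 0.056 -0.087 -0.124] shift mm [ 37.6 -63.9 -45.2]
[ 68.68515956 -10.0813037  -82.73279986]
```

Request:
step_arm(
  increments=[
    [[0.011,-0.017,-0.025],[7,-13,-9],60],
    [[0.022,-0.035,-0.05],[15,-26,-18],60],
    [[0.034,-0.052,-0.074],[22,-38,-27],60],
    [[0.045,-0.07,-0.099],[30,-51,-36],60],
    [[0.056,-0.087,-0.124],[37,-64,-45],60],
  ],
)

```text
t: 7.13
ee_pos: [0.5632, -0.2483, 0.14]
tool_rot: [0.026, 0.937, -0.067, 0.341]
wrist_force: [1.5, 0.8, -0.2]
finger_gap: 0.709
grasp_force: 0.0
```

Run:
```python
from h import *
st()
F=np.diag([-1,-1,1])
p=snap('wrist')
print([(np.round(x['xyz'],4).tolist(),round(x['p'],2)) for n in ('handle','rail') for x in manip.pinpoint(p,n)[:1]])
h=np.array([.625,-.2565,.064]); R=Rtool(np.radians(40))@F; delta(h+.010*R[:,2],R)
X,u,v=pts(p); c=p['image'][v,u].astype(int)
L=(X-h); lx,ly=L@cx,L@cy
red=(c[:,0]>110)&(c[:,1]<60)&(c[:,2]<60)&(abs(L[:,2])<.025)&(abs(lx)<.05)&(abs(ly)<.03)
for a in (lx,ly,L[:,2]): print(np.percentile(a[red],[1,10,50,90,99]).round(4))
w=(abs(L[:,2])<.025)&(c.min(1)>120)&(abs(lx)<.06)&(abs(ly)<.08); A=np.c_[X[w][:,1],np.ones(w.sum())]
co=np.linalg.lstsq(A,X[w][:,0],rcond=None)[0]; print('face x at y=-.26',co@[-.26,1],'yaw',np.degrees(-np.arctan(co[0])),w.sum(), np.percentile(lx[w],[5,50,95]))
```

```text
7.13 pos [ 0.5632 -0.2483  0.14  ] q [-0.75   0.373  2.137  1.506  0.374 -0.42 ] rot [ 0.0259  0.9372 -0.0665  0.3414] F [ 1.5  0.8 -0.2] gap 0.709 gf 0.0
[([0.624, -0.2603, 0.0686], 0.83), ([0.6245, -0.256, 0.1112], 0.69)]
rotvec [ 0.001 -0.002 -0.003] shift mm [ 68.9  -9.4 -82.8]
[-0.0133 -0.0129 -0.0069  0.007   0.0248]
[-0.0098 -0.0085 -0.0026  0.0045  0.0068]
[-0.006   0.0029  0.016   0.017   0.0178]
face x at y=-.26 0.6514260401592116 yaw -7.777256658101107 348 [0.02161889 0.02717768 0.02772273]
```

Request:
step_arm(
  increments=[
    [[0,0,0],[14,-2.5,-17],60],
    [[0,0,0],[28,-5,-34],60],
    [[0,0,0],[42,-7,-51],60],
    [[0,0,0],[56,-9,-68],60],
    [[0,0,0],[68,-11,-82],60],
  ],
)

```text
t: 7.7
ee_pos: [0.6314, -0.2582, 0.0576]
tool_rot: [0.025, 0.938, -0.066, 0.341]
wrist_force: [-0.3, 0.1, 0.6]
finger_gap: 0.7
grasp_force: 0.0
```

Request:
step_arm(
  grip_force=40,
  increments=[
    [[0,0,0],[0,0,0],60],
    [[0,0,0],[0,0,0],5],
    [[0,0,0],[0,0,0],5],
    [[0,0,0],[0,0,0],5],
    [[0,0,0],[0,0,0],5],
  ],
)

```text
t: 8.12
ee_pos: [0.6305, -0.2589, 0.0586]
tool_rot: [0.025, 0.937, -0.067, 0.341]
wrist_force: [-0.5, 4.2, 3.3]
finger_gap: 0.204
grasp_force: 40.5
```

Request:
step_arm(
  grip_force=40,
  increments=[
    [[0,0,0],[0,0,0],5],
    [[0,0,0],[0,0,0],5],
    [[0,0,0],[0,0,0],5],
    [[0,0,0],[-3,0.4,0],5],
    [[0,0,0],[-8,1.2,0],5],
  ],
)

```text
t: 8.53
ee_pos: [0.6237, -0.258, 0.0586]
tool_rot: [0.025, 0.937, -0.066, 0.342]
wrist_force: [2.5, 4.7, 2.6]
finger_gap: 0.205
grasp_force: 40.3
```

Run:
```python
from h import *
st()
print((-175*cx).round(1))
```

```text
8.53 pos [ 0.6237 -0.258   0.0586] q [-0.674  0.593  2.061  1.958  0.36  -0.834] rot [ 0.025   0.937  -0.0664  0.342 ] F [2.5 4.7 2.6] gap 0.205 gf 40.32776713371277
[-173.1   25.4   -0. ]
```

Request:
step_arm(
  increments=[
    [[0,0,0],[-9.9,1.4,0],5],
    [[0,0,0],[-19.8,2.9,0],5],
    [[0,0,0],[-29.7,4.3,0],5],
    [[0,0,0],[-39.6,5.8,0],5],
    [[0,0,0],[-49.5,7.3,0],5],
  ],
)

```text
t: 8.95
ee_pos: [0.5737, -0.2508, 0.0586]
tool_rot: [0.025, 0.937, -0.067, 0.342]
wrist_force: [3.4, 3.9, 2.6]
finger_gap: 0.203
grasp_force: 41.2
```

Request:
step_arm(
  increments=[
    [[0,0,0],[-9.9,1.4,0],5],
    [[0,0,0],[-19.8,2.9,0],5],
    [[0,0,0],[-29.7,4.3,0],5],
    [[0,0,0],[-39.6,5.8,0],5],
    [[0,0,0],[-49.5,7.3,0],5],
  ],
)

```text
t: 9.37
ee_pos: [0.5242, -0.2438, 0.0585]
tool_rot: [0.025, 0.937, -0.067, 0.342]
wrist_force: [2.4, 3.4, 2.9]
finger_gap: 0.206
grasp_force: 41.3
```

Run:
```python
from h import *
st()
```

```text
9.37 pos [ 0.5242 -0.2438  0.0585] q [-0.816  0.559  2.266  2.114  0.487 -1.148] rot [ 0.0255  0.937  -0.0666  0.342 ] F [2.4 3.4 2.9] gap 0.206 gf 41.25204920768738
```

Joint 3 is nearing its limit at this slant. The handle is now clear of the rail, so I'll release, regrip with vertical fingers and finish the pull.

Request:
step_arm(
  increments=[
    [[0,0,0],[0,0,0],60],
    [[0,0,0],[0,0,0],60],
    [[0,0,0],[0,0,0],60],
    [[0,0,0],[0,0,15],60],
    [[0,0,0],[0,0,35],60],
  ],
)

```text
t: 9.78
ee_pos: [0.5233, -0.2442, 0.0909]
tool_rot: [0.025, 0.938, -0.068, 0.339]
wrist_force: [0.9, 1.6, 1.0]
finger_gap: 0.706
grasp_force: 0.0
```

Request:
step_arm(
  increments=[
    [[0.01,0.069,0],[0,0,10],60],
    [[0.02,0.138,0],[0,0,20],60],
    [[0.03,0.207,0],[0,0,30],60],
    [[0.041,0.276,0],[0,0,30],60],
    [[0.051,0.345,0],[0,0,30],60],
  ],
)

```text
t: 10.2
ee_pos: [0.5306, -0.2288, 0.1129]
tool_rot: [-0.007, 0.96, -0.058, 0.274]
wrist_force: [0.2, 1.6, -0.7]
finger_gap: 0.705
grasp_force: 0.0
```

Request:
step_arm(
  increments=[
    [[0.01,0.069,0],[0,0,0],60],
    [[0.02,0.138,0],[0,0,0],60],
    [[0.03,0.207,0],[0,0,0],60],
    [[0.041,0.276,0],[0,0,0],60],
    [[0.051,0.345,0],[0,0,0],60],
  ],
)

```text
t: 10.62
ee_pos: [0.5293, -0.2281, 0.1123]
tool_rot: [-0.022, 0.992, -0.066, 0.106]
wrist_force: [1.0, 2.0, -1.3]
finger_gap: 0.701
grasp_force: 0.0
```

Run:
```python
from h import *
st()
F=np.diag([-1,-1,1])
h=np.array([.5242,-.2438,.0585])-.011*(Rtool(np.radians(40))[:,2]); print(h)
for a in (0,10): 
  R=Rtool(np.radians(a))@F; delta(h+.010*R[:,2],R)
t=snap('top'); 
for n in ('handle','orange_rack_center','blue_rack_center','drawer_floor'): print(n,[(np.round(x['xyz'],4).tolist(),round(x['p'],2)) for x in manip.pinpoint(t,n)[:2]])
```

```text
10.62 pos [ 0.5293 -0.2281  0.1123] q [-0.622  0.403  1.849  0.221  0.743  0.931] rot [-0.0218  0.9919 -0.0664  0.1062] F [ 1.   2.  -1.3] gap 0.701 gf 0.0
[ 0.51720429 -0.2427732   0.06692649]
rotvec [-0.028  0.215 -0.012] shift mm [-12.1 -14.6 -55.4]
rotvec [-0.052  0.043 -0.017] shift mm [-10.4 -14.9 -55.2]
handle [([0.5158, -0.2439, 0.0642], 0.61)]
orange_rack_center [([0.6063, -0.2972, 0.0568], 0.74)]
blue_rack_center [([0.6089, -0.2983, 0.0544], 0.69), ([0.621, -0.212, 0.0578], 0.61)]
drawer_floor [([0.587, -0.2534, 0.0332], 0.89)]
```

Request:
step_arm(
  increments=[
    [[-0.014,0.107,-0.006],[-6,-7,0],60],
    [[-0.028,0.215,-0.012],[-12,-14.5,0],60],
    [[-0.028,0.215,-0.012],[-12,-14.5,-20],60],
    [[-0.028,0.215,-0.012],[-12,-14.5,-40],60],
    [[-0.028,0.215,-0.012],[-12,-14.5,-57],60],
  ],
)

```text
t: 11.28
ee_pos: [0.5177, -0.2409, 0.0535]
tool_rot: [-0.003, 0.997, -0.071, 0.003]
wrist_force: [0.0, 0.3, -0.0]
finger_gap: 0.704
grasp_force: 0.0
```

Request:
step_arm(
  increments=[
    [[0,0,0],[0,0,0],60],
    [[0,0,0],[0,0,0],5],
    [[0,0,0],[0,0,0],5],
    [[0,0,0],[0,0,0],5],
    [[0,0,0],[0,0,0],5],
  ],
)

```text
t: 11.7
ee_pos: [0.5193, -0.243, 0.0564]
tool_rot: [-0.001, 0.997, -0.072, 0.004]
wrist_force: [-1.0, 0.1, 0.3]
finger_gap: 0.204
grasp_force: 40.6
```

Request:
step_arm(
  increments=[
    [[0,0,0],[0,0,0],5],
    [[0,0,0],[-8,1.2,0],5],
    [[0,0,0],[-17,2.5,0],5],
    [[0,0,0],[-26,3.8,0],5],
    [[0,0,0],[-35,5.1,0],5],
  ],
)

```text
t: 12.12
ee_pos: [0.4845, -0.2381, 0.0563]
tool_rot: [-0.0, 0.997, -0.071, 0.005]
wrist_force: [2.4, -1.4, 6.3]
finger_gap: 0.204
grasp_force: 42.7
```

Run:
```python
from h import *
st()
```

```text
12.12 pos [ 0.4845 -0.2381  0.0563] q [-0.588  0.505  1.827  0.007  0.802  1.121] rot [-2.000e-04  9.974e-01 -7.150e-02  4.600e-03] F [ 2.4 -1.4  6.3] gap 0.204 gf 42.74315893650055
```

Request:
step_arm(
  increments=[
    [[0,0,0],[-5,0.7,0],5],
    [[0,0,0],[-10,1.5,0],5],
    [[0,0,0],[-15,2.2,0],5],
    [[0,0,0],[-20,2.9,0],5],
    [[0,0,0],[-25,3.6,0],5],
  ],
)

```text
t: 12.53
ee_pos: [0.4594, -0.2345, 0.0563]
tool_rot: [-0.0, 0.997, -0.072, 0.004]
wrist_force: [2.5, -1.5, 6.4]
finger_gap: 0.207
grasp_force: 42.8
```

Request:
step_arm(
  increments=[
    [[0,0,0],[-2,0.3,0],5],
    [[0,0,0],[-4,0.6,0],5],
    [[0,0,0],[-6,0.9,0],5],
    [[0,0,0],[-8,1.2,0],5],
    [[0,0,0],[-10,1.5,0],5],
  ],
)

```text
t: 12.95
ee_pos: [0.4528, -0.2336, 0.0564]
tool_rot: [0.0, 0.997, -0.072, 0.008]
wrist_force: [19.4, 3.5, -8.0]
finger_gap: 0.205
grasp_force: 40.8
```

The stop is reached: the force rose to 19 N and the handle stopped following. I'll release and lift off.

Request:
step_arm(
  increments=[
    [[0,0,0],[2,-0.3,0],5],
    [[0,0,0],[3,-0.4,0],40],
    [[0,0,0],[3,-0.4,0],40],
    [[0,0,0],[3,-0.4,0],40],
    [[0,0,0],[3,-0.4,20],40],
  ],
)

```text
t: 13.37
ee_pos: [0.4486, -0.2306, 0.0725]
tool_rot: [-0.003, 0.997, -0.072, -0.0]
wrist_force: [-0.0, -1.2, 0.4]
finger_gap: 0.469
grasp_force: 0.0
```

Request:
step_arm(
  increments=[
    [[0,0,0],[0,0,30],60],
    [[0,0,0],[0,0,65],80],
    [[0,0,0],[0,0,100],85],
    [[0,0,0],[0,10,130],85],
    [[0,0,0],[0,20,160],85],
  ],
)

```text
t: 13.78
ee_pos: [0.4507, -0.2122, 0.2365]
tool_rot: [-0.001, 0.997, -0.072, 0.002]
wrist_force: [0.3, 0.3, -0.8]
finger_gap: 0.992
grasp_force: 0.0
```

Run:
```python
from h import *
st()
t=snap('top','t2.png'); w=snap('wrist','w2.png')
for q in (t,w):
  for n in ('handle','orange_rack_center','blue_rack_center','drawer_floor'): print(n,[(np.round(x['xyz'],4).tolist(),round(x['p'],2)) for x in manip.pinpoint(q,n)[:2]])
  X,u,v=pts(q); c=cv2.cvtColor(q['image'],cv2.COLOR_RGB2HSV)[v,u].astype(int)
  L=X-[.625,-.258,0]; lx,ly=L@cx,L@cy
  b=(lx>-.17)&(lx<.05)&(abs(ly)<.1)&(X[:,2]>.05)&(X[:,2]<.085)&(c[:,1]>150)
  for nm,m in (('orange',b&(c[:,0]>5)&(c[:,0]<16)),('blue',b&(c[:,0]>95)&(c[:,0]<125))):
    if m.sum()>20:
      r=cv2.minAreaRect((X[m][:,:2]*1000).astype(np.float32)); print(nm,m.sum(),r,'z99',np.percentile(X[m][:,2],[5,95]).round(3),'mean',X[m].mean(0).round(4))
a=cv2.imread('pics/w2.png');b=cv2.resize(cv2.imread('pics/t2.png')[90:220,240:400],None,fx=2.4,fy=2.4)
H=384;b=cv2.resize(b,(int(b.shape[1]*H/b.shape[0]),H)); o=np.hstack([a,b]);cv2.imwrite('pics/wt2.png',cv2.resize(o,(800,int(800*H/o.shape[1]))))
```

```text
13.78 pos [ 0.4507 -0.2122  0.2365] q [-0.582  0.213  1.731  0.005  1.194  1.131] rot [-0.0013  0.9974 -0.0721  0.0024] F [ 0.3  0.3 -0.8] gap 0.992 gf 0.0
handle [([0.4488, -0.2302, 0.0646], 0.59), ([0.4227, 0.3583, 0.1016], 0.47)]
orange_rack_center [([0.5388, -0.2879, 0.0551], 0.83), ([0.725, 0.0438, -0.0013], 0.33)]
blue_rack_center [([0.5521, -0.2048, 0.0573], 0.79)]
drawer_floor [([0.5203, -0.2469, 0.0331], 0.63), ([0.4462, 0.1334, 0.1223], 0.22)]
orange 128 ((536.8814086914062, -291.9169006347656), (35.06349182128906, 74.93605041503906), 76.5755615234375) z99 [0.058 0.079] mean [ 0.5392 -0.2915  0.0699]
blue 70 ((552.90625, -199.01817321777344), (27.20697593688965, 67.03752136230469), 79.05732727050781) z99 [0.067 0.078] mean [ 0.558  -0.1996  0.0734]
handle [([0.4475, -0.2329, 0.0636], 0.69)]
orange_rack_center [([0.5372, -0.2929, 0.0556], 0.55)]
blue_rack_center []
drawer_floor [([0.5218, -0.241, 0.0354], 0.94)]
orange 2020 ((512.2448120117188, -277.8788757324219), (52.26736068725586, 144.12460327148438), 63.63473892211914) z99 [0.06  0.078] mean [ 0.5428 -0.2902  0.0713]
blue 2241 ((554.9468383789062, -201.65625), (35.294315338134766, 73.8891830444336), 76.49339294433594) z99 [0.067 0.079] mean [ 0.5581 -0.2029  0.0749]
```

View pics/wt2.png

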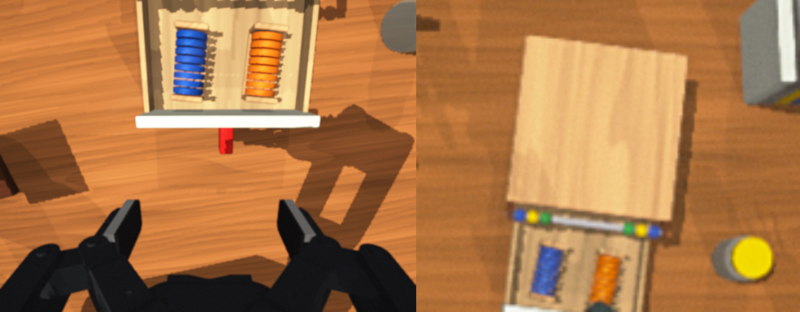

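The wrist view shows the drawer fully out, with the blue rack at (190,62) and the orange rack at (264,62). Next I'll measure the orange rack's pose and the pan's yaw.

Run:
```python
from h import *
w=snap('wrist'); X,u,v=pts(w)
L=X-[.625,-.258,0]; lx,ly=L@cx,L@cy
def rect(m):
    r=cv2.minAreaRect((X[m][:,:2]*1000).astype(np.float32)); b=cv2.boxPoints(r); e=max((b[1]-b[0],b[2]-b[1]),key=np.linalg.norm)
    a=np.degrees(np.arctan2(e[1],e[0])); print(m.sum(),np.round(r[0],1),np.round(r[1],1),'yaw',(a+90)%180-90)
for o in ('orange_rack_center','blue_rack_center'):
  for x in manip.outline_of(w,o)[:1]:
    k=x['region'][v,u]; print(o,x['p'])
    for zl in (.06,.066,.07): rect(k&(X[:,2]>zl)&(X[:,2]<.085)&(abs(lx+.08)<.06))
m=(lx>-.135)&(lx<-.025)&(X[:,2]>.069)&(X[:,2]<.085)
rect(m&(abs(ly+.047)<.035)); rect(m&(abs(ly-.047)<.035))
t=snap('top'); X,u,v=pts(t)
m=(abs(X[:,0]-.446)<.11)&(abs(X[:,1]-.133)<.07)&(X[:,2]>.1)&(X[:,2]<.15)
rect(m); A=np.c_[X[m][:,:2]-[.446,.133],np.ones(m.sum())]
i=m&(abs(X[:,0]-.446)<.04)&(abs(X[:,1]-.133)<.035);A=np.c_[X[i][:,:2]-[.446,.133],np.ones(i.sum())];print('plane',np.linalg.lstsq(A,X[i][:,2],rcond=None)[0])
```

```text
orange_rack_center 0.82
3713 [ 539.2 -291.6] [39.1 89.7] yaw -12.789391
3416 [ 539.2 -291.7] [39.  89.6] yaw -12.708496
3102 [ 539.2 -291.7] [39.  89.6] yaw -12.708878
blue_rack_center 0.93
3746 [ 554.1 -200.9] [40.5 89.7] yaw -13.555733
3468 [ 554.1 -200.9] [40.5 89.7] yaw -13.555733
3136 [ 554.1 -200.9] [40.5 89.7] yaw -13.55574
3246 [ 539.2 -292.1] [40.  89.9] yaw -12.708885
3270 [ 554.4 -200.9] [40.7 90.3] yaw -13.55574
1178 [448.8 138.6] [131.  124.2] yaw 6.4417114
plane [ 0.01246774 -0.09507532  0.12310335]
```

Request:
step_arm(
  increments=[
    [[0,0,-0.02],[22,-20,0],60],
    [[0,0,-0.04],[44,-40,0],60],
    [[0,0,-0.06],[66,-60,-20],60],
    [[0,0,-0.077],[88.5,-79.6,-40],60],
    [[0,0,-0.077],[88.5,-79.6,-70],60],
  ],
)

```text
t: 14.9
ee_pos: [0.5466, -0.2978, 0.1667]
tool_rot: [0.002, 0.994, -0.111, 0.008]
wrist_force: [1.0, 0.3, 0.4]
finger_gap: 0.703
grasp_force: 0.0
```

Request:
step_arm(
  increments=[
    [[0,0,0],[0,0,-20],60],
    [[0,0,0],[0,0,-40],60],
    [[0,0,0],[0,0,-55],60],
    [[0,0,0],[0,0,-65],60],
    [[0,0,0],[0,0,-65],60],
  ],
)

```text
t: 15.32
ee_pos: [0.5388, -0.2913, 0.0977]
tool_rot: [-0.002, 0.994, -0.11, 0.001]
wrist_force: [-0.3, -0.0, -0.2]
finger_gap: 0.705
grasp_force: 0.0
```

Run:
```python
from h import *
st(); delta([.539,-.292,.051],Ro.from_euler('z',-12.7,degrees=True).as_matrix()@np.diag([1,-1,-1]))
```

```text
15.32 pos [ 0.5388 -0.2913  0.0977] q [-0.611  0.528  1.624  0.005  0.989  1.177] rot [-0.002   0.9939 -0.11    0.001 ] F [-0.3 -0.  -0.2] gap 0.705 gf 0.0
rotvec [-0.004  0.002 -0.001] shift mm [  0.2  -0.7 -46.7]
```

Request:
step_arm(
  grip_force=30,
  increments=[
    [[0,0,0],[0,-0.5,-15],60],
    [[0,0,0],[0,-0.5,-30],60],
    [[0,0,0],[0,-0.5,-40],60],
    [[0,0,0],[0,-0.5,-46],60],
    [[0,0,0],[0,-0.5,-46],60],
  ],
)

```text
t: 15.73
ee_pos: [0.5397, -0.2923, 0.0534]
tool_rot: [-0.001, 0.994, -0.11, 0.002]
wrist_force: [0.2, 0.1, 0.1]
finger_gap: 0.702
grasp_force: 0.0
```

Request:
step_arm(
  grip_force=30,
  increments=[
    [[0,0,0],[0,0,0],30],
    [[0,0,0],[0,0,0],30],
    [[0,0,0],[0,0,0],30],
    [[0,0,0],[0,0,0],30],
    [[0,0,0],[0,0,0],30],
  ],
)

```text
t: 16.15
ee_pos: [0.5408, -0.2931, 0.0551]
tool_rot: [-0.001, 0.994, -0.11, 0.004]
wrist_force: [0.4, 0.2, 3.8]
finger_gap: 0.468
grasp_force: 31.5
```

Request:
step_arm(
  grip_force=30,
  increments=[
    [[0,0,0],[0,0,0],30],
    [[0,0,0],[0,0,3],30],
    [[0,0,0],[0,0,8],30],
    [[0,0,0],[0,0,14],30],
    [[0,0,0],[0,0,20],30],
  ],
)

```text
t: 16.57
ee_pos: [0.5399, -0.2925, 0.0744]
tool_rot: [-0.001, 0.994, -0.11, 0.003]
wrist_force: [-1.0, -0.1, -2.2]
finger_gap: 0.465
grasp_force: 30.8
```

The orange rack is held at 40 mm opening. I'll lift it and carry it to above the pan at (0.447, 0.133), turned +19° to the pan's axes.

Request:
step_arm(
  increments=[
    [[0,0,0],[0,0,15],30],
    [[0,0,0],[0,0,35],30],
    [[0,0,0],[0,0,55],30],
    [[0,0,0],[0,0,75],30],
    [[0,0,0],[0,0,95],30],
  ],
)

```text
t: 16.98
ee_pos: [0.54, -0.2925, 0.1705]
tool_rot: [-0.001, 0.994, -0.11, 0.003]
wrist_force: [0.3, 0.7, -1.9]
finger_gap: 0.464
grasp_force: 30.8
```

Request:
step_arm(
  increments=[
    [[0,0,0],[-3,10,20],30],
    [[0,0,0],[-8,30,40],30],
    [[0,0,0],[-13,55,60],30],
    [[0,0,0],[-19,80,75],30],
    [[0,0,0],[-25,110,80],30],
  ],
)

```text
t: 17.4
ee_pos: [0.5162, -0.183, 0.2523]
tool_rot: [0.0, 0.994, -0.11, 0.005]
wrist_force: [0.3, -0.2, -2.2]
finger_gap: 0.46
grasp_force: 30.9
```

Request:
step_arm(
  increments=[
    [[0,0,0.04],[-6,30,0],30],
    [[0,0,0.08],[-13,60,0],30],
    [[0,0,0.12],[-20,90,0],30],
    [[0,0,0.16],[-27,120,0],30],
    [[0,0,0.2],[-34,150,0],30],
  ],
)

```text
t: 17.82
ee_pos: [0.4804, -0.0313, 0.2496]
tool_rot: [-0.001, 1.0, -0.009, 0.003]
wrist_force: [0.1, 0.4, -2.4]
finger_gap: 0.464
grasp_force: 30.9
```

Request:
step_arm(
  increments=[
    [[0,0,0.04],[-8,35,0],30],
    [[0,0,0.08],[-16,70,0],30],
    [[0,0,0.11],[-24,105,0],30],
    [[0,0,0.13],[-30,140,0],30],
    [[0,0,0.13],[-34,165,0],30],
  ],
)

```text
t: 18.23
ee_pos: [0.4458, 0.1348, 0.2497]
tool_rot: [-0.002, 0.998, 0.056, 0.003]
wrist_force: [-0.5, 0.2, -1.7]
finger_gap: 0.464
grasp_force: 30.9
```

Run:
```python
from h import *
st(); R=Ro.from_euler('z',6.1,degrees=True).as_matrix()@np.diag([1,-1,-1])
s=manip.observe(); 
t=snap('top','t3.png'); w=snap('wrist','w3.png'); sc=snap('scene','s3.png')
for q in (t,sc,w):
  for n in ('pan_right','pan_left','orange_rack_center'): print(n,[(np.round(x['xyz'],4).tolist(),round(x['p'],2)) for x in manip.pinpoint(q,n)[:1]])
delta([.447,.133,.19],R)
a=cv2.imread('pics/w3.png');b=cv2.imread('pics/s3.png')
cv2.imwrite('pics/ws3.png',cv2.resize(np.hstack([a,b]),(800,300)))
```

```text
18.23 pos [0.4458 0.1348 0.2497] q [0.142 0.15  1.777 0.004 1.209 1.601] rot [-0.0019  0.9984  0.0557  0.0027] F [-0.5  0.2 -1.7] gap 0.464 gf 30.907859802246094
pan_right [([0.4468, 0.1331, 0.1237], 0.8)]
pan_left [([0.4253, 0.3565, 0.0997], 0.88)]
orange_rack_center [([0.4454, 0.1368, 0.2502], 0.48)]
pan_right [([0.4496, 0.1318, 0.1249], 0.89)]
pan_left [([0.4225, 0.3601, 0.0971], 0.81)]
orange_rack_center [([0.4464, 0.1319, 0.2494], 0.51)]
pan_right []
pan_left []
orange_rack_center [([0.441, 0.1382, 0.2485], 0.73)]
rotvec [-0.003  0.005 -0.002] shift mm [ -0.4   1.4 -59.1]
```

View pics/ws3.png

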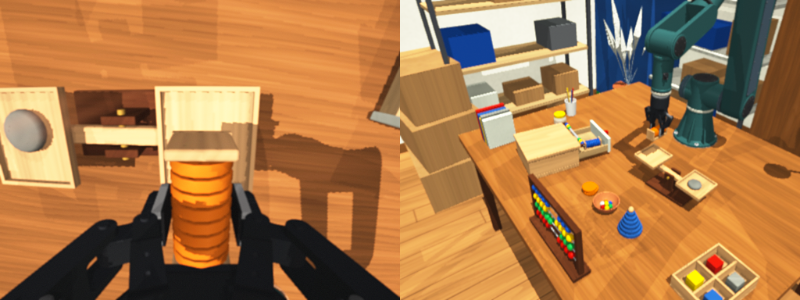

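The wrist view shows the rack at (205,200), squared up over the empty pan at (207,130), and the scene view confirms it. I'll descend, rolling 0.1 rad to match the pan's sunk attitude.

Request:
step_arm(
  increments=[
    [[0,0,0],[0,0,-20],30],
    [[0.02,0.002,0],[0,0,-40],30],
    [[0.05,0.005,0],[0,0,-60],30],
    [[0.08,0.008,0],[0,0,-78],30],
    [[0.1,0.01,0],[0,0,-90],30],
  ],
)

```text
t: 19.25
ee_pos: [0.4466, 0.1318, 0.1576]
tool_rot: [-0.052, 0.997, 0.054, -0.0]
wrist_force: [0.5, -0.8, -2.0]
finger_gap: 0.461
grasp_force: 31.1
```

Request:
step_arm(
  increments=[
    [[0,0,0],[0,0,-3],30],
    [[0,0,0],[0,0,-6],30],
    [[0,0,0],[0,0,-9],30],
    [[0,0,0],[0,0,-12],30],
    [[0,0,0],[0,0,-15],30],
  ],
)

```text
t: 19.67
ee_pos: [0.4481, 0.1325, 0.1447]
tool_rot: [-0.051, 0.997, 0.055, 0.001]
wrist_force: [-0.0, -1.2, -0.5]
finger_gap: 0.466
grasp_force: 31.3
```

Request:
step_arm(
  increments=[
    [[0,0,0],[0,0,-2],30],
    [[0,0,0],[0,0,-4],30],
    [[0,0,0],[0,0,-6],30],
    [[0,0,0],[0,0,-8],30],
    [[0,0,0],[0,0,-10],30],
  ],
)

```text
t: 20.08
ee_pos: [0.4473, 0.1324, 0.1341]
tool_rot: [-0.052, 0.997, 0.055, 0.001]
wrist_force: [-0.1, -0.3, -0.5]
finger_gap: 0.467
grasp_force: 31.3
```

Request:
step_arm(
  increments=[
    [[0,0,0],[0,0,-2],30],
    [[0,0,0],[0,0,-4],30],
    [[0,0,0],[0,0,-6],30],
    [[0,0,0],[0,0,-8],30],
    [[0,0,0],[0,0,-8],30],
  ],
)

```text
t: 20.5
ee_pos: [0.4469, 0.1324, 0.1257]
tool_rot: [-0.052, 0.997, 0.055, 0.0]
wrist_force: [-0.8, -0.3, -1.6]
finger_gap: 0.463
grasp_force: 31.2
```

Run:
```python
from h import *
st()
t=snap('top'); sc=snap('scene','s4.png'); snap('wrist','w4.png')
for q in (t,sc):
  for n in ('pan_right','pan_left','orange_rack_center'): print(n,[(np.round(x['xyz'],4).tolist(),round(x['p'],2)) for x in manip.pinpoint(q,n)[:1]])
a=cv2.imread('pics/w4.png');b=cv2.imread('pics/s4.png')[170:270,280:420]
cv2.imwrite('pics/ws4.png',cv2.resize(np.hstack([a,cv2.resize(b,(512,384))]),(800,300)))
```

```text
20.5 pos [0.4469 0.1324 0.1257] q [0.057 0.311 1.94  0.133 0.895 1.436] rot [-0.0517  0.9972  0.0545  0.    ] F [-0.8 -0.3 -1.6] gap 0.463 gf 31.191065311431885
pan_right [([0.4468, 0.1283, 0.106], 0.66)]
pan_left [([0.4214, 0.3539, 0.1214], 0.58)]
orange_rack_center [([0.4467, 0.1357, 0.1264], 0.39)]
pan_right [([0.4508, 0.1264, 0.1028], 0.71)]
pan_left [([0.4228, 0.3565, 0.1221], 0.97)]
orange_rack_center [([0.4478, 0.1296, 0.1269], 0.59)]
```

View pics/ws4.png

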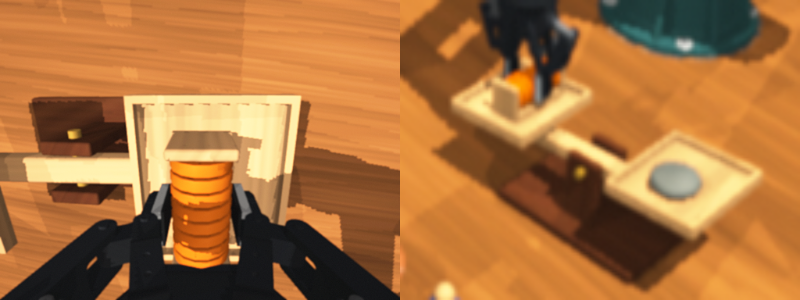

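Request:
step_arm(
  increments=[
    [[0,0,0],[0,-1,0],30],
    [[0,0,0],[0,-2.5,0],30],
    [[0,0,0],[0.5,-4,-1],30],
    [[0,0,0],[0.5,-4,-2],30],
    [[0,0,0],[0.5,-4,-2],30],
  ],
)

```text
t: 21.37
ee_pos: [0.4479, 0.1281, 0.124]
tool_rot: [-0.052, 0.997, 0.054, 0.0]
wrist_force: [-0.2, -0.7, -0.9]
finger_gap: 0.47
grasp_force: 31.2
```

Request:
step_arm(
  increments=[
    [[0,0,0],[0,0,-0.5],30],
    [[0,0,0],[0,0,-1],30],
    [[0,0,0],[0,0,-1.5],30],
    [[0,0,0],[0,0,-2],30],
    [[0,0,0],[0,0,-2],30],
  ],
)

```text
t: 21.78
ee_pos: [0.4478, 0.1283, 0.1226]
tool_rot: [-0.052, 0.997, 0.055, 0.0]
wrist_force: [-1.9, -1.6, 5.0]
finger_gap: 0.464
grasp_force: 32.0
```

It bears on the pan at its stop (5 N). Releasing gently and retreating along the tool axis.

Request:
step_arm(
  grip_force=20,
  increments=[
    [[0,0,0],[0,0,0.5],30],
    [[0,0,0],[0,0,1],43],
    [[0,0,0],[0,0,1],46],
    [[0,0,0],[0,0,1],52],
    [[0,0,0],[0,0,1],60],
  ],
)

```text
t: 22.2
ee_pos: [0.4477, 0.1284, 0.1231]
tool_rot: [-0.052, 0.997, 0.055, 0.0]
wrist_force: [-0.8, -0.3, 0.1]
finger_gap: 0.701
grasp_force: 0.0
```

Request:
step_arm(
  increments=[
    [[0,0,0],[0,0,0],60],
    [[0,0,0],[0,0,0],60],
    [[0,0,0],[0,-0.5,5],60],
    [[0,0,0],[0,-1.5,15],60],
    [[0,0,0],[0,-2.5,25],60],
  ],
)

```text
t: 22.62
ee_pos: [0.4473, 0.1258, 0.1484]
tool_rot: [-0.052, 0.997, 0.055, -0.0]
wrist_force: [-0.9, -0.1, 0.7]
finger_gap: 0.702
grasp_force: 0.0
```

Request:
step_arm(
  increments=[
    [[0,0,0],[0,-1.5,15],60],
    [[0,0,0],[0,-3,30],60],
    [[0,0,0],[0,-5,50],60],
    [[0,0,0],[0,-7,70],60],
    [[0,0,0],[0,-9,90],60],
  ],
)

```text
t: 23.03
ee_pos: [0.4474, 0.1167, 0.2394]
tool_rot: [-0.052, 0.997, 0.055, 0.0]
wrist_force: [-0.1, -0.3, -0.2]
finger_gap: 0.708
grasp_force: 0.0
```

Request:
step_arm(
  increments=[
    [[0,0,0],[0,-30,0],60],
    [[0,0,0],[0,-65,0],60],
    [[0,0,0],[0,-100,0],60],
    [[0,0,0],[0,-125,0],60],
    [[0,0,0],[0,-125,0],60],
  ],
)

```text
t: 23.45
ee_pos: [0.4483, -0.0121, 0.2387]
tool_rot: [-0.05, 0.997, 0.053, 0.001]
wrist_force: [0.8, -0.7, -0.2]
finger_gap: 0.701
grasp_force: 0.0
```

Run:
```python
from h import *
st()
t=snap('top','t5.png'); sc=snap('scene','s5.png')
for q in (t,sc):
  for n in ('pan_right','pan_left','orange_rack_center','blue_rack_center','stone','handle','bowl','stacker','discs','jar'): print(n,[(np.round(x['xyz'],4).tolist(),round(x['p'],2)) for x in manip.pinpoint(q,n)[:1]])
a=cv2.imread('pics/t5.png')[60:290,90:420];b=cv2.imread('pics/s5.png')[140:330,100:420]
cv2.imwrite('pics/f.png',np.hstack([cv2.resize(a,(400,280)),cv2.resize(b,(400,280))]))
X,u,v=pts(t);m=(abs(X[:,0]-.447)<.06)&(abs(X[:,1]-.13)<.045)&(X[:,2]>.13)&(X[:,2]<.17)
print(cv2.minAreaRect((X[m][:,:2]*1000).astype(np.float32)),np.percentile(X[m][:,2],[5,95]))
```

```text
23.45 pos [ 0.4483 -0.0121  0.2387] q [-0.261  0.146  1.817  0.103  1.209  1.165] rot [-0.0504  0.9973  0.053   0.001 ] F [ 0.8 -0.7 -0.2] gap 0.701 gf 0.0
pan_right [([0.4506, 0.128, 0.0988], 0.86)]
pan_left [([0.4249, 0.3508, 0.1241], 0.85)]
orange_rack_center [([0.4478, 0.1301, 0.1222], 0.88)]
blue_rack_center [([0.5537, -0.2029, 0.0579], 0.73)]
stone [([0.4371, 0.3551, 0.1184], 0.5)]
handle [([0.4475, -0.2314, 0.0662], 0.83)]
bowl [([0.7314, 0.1715, 0.003], 0.69)]
stacker [([0.7258, 0.3132, 0.0006], 0.85)]
discs [([0.7264, 0.0486, -0.0041], 0.56)]
jar [([0.5682, -0.5135, -0.0001], 0.78)]
pan_right [([0.452, 0.128, 0.1038], 0.97)]
pan_left [([0.4249, 0.355, 0.1212], 0.61)]
orange_rack_center [([0.4458, 0.1275, 0.1239], 0.86)]
blue_rack_center [([0.5476, -0.2014, 0.0587], 0.82)]
stone [([0.4374, 0.356, 0.1252], 0.54)]
handle [([0.4466, -0.2376, 0.066], 0.84)]
bowl [([0.7335, 0.1699, -0.0029], 0.83)]
stacker [([0.727, 0.3193, -0.0015], 0.75)]
discs [([0.7262, 0.0419, -0.0036], 0.7)]
jar [([0.5672, -0.5109, 0.0034], 0.59)]
((446.53985595703125, 126.94268798828125), (90.50959014892578, 38.46937942504883), 4.313911437988281) [0.13254908 0.14772732]
```

View pics/f.png

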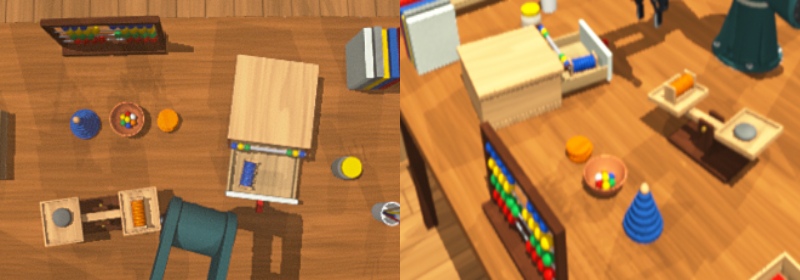

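The rack stands upright mid-pan (right image at 683,85) and that pan is down. The drawer is open with the blue rack still in it, and everything else is unmoved.

```bash
python3 -c "
from rig import manip; print(manip.close_job())"
```

```text
the job is handed in; nothing more can be done
None
```

The job is handed in at about 24 s of the 56 s: drawer pulled to its stop, orange rack set down upright within a few mm of the pan's middle with that pan sunk, and the blue rack, stone and other items still in place in the final camera check; no verdict came back.

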